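# Make up two sample-preparation kits

## Robot

A 6-joint arm with a two-finger parallel gripper is mounted at the origin on the work surface. World frame = base frame: x ahead of the robot, y to its left, z up, the work surface at z = 0. Lengths are in mm, angles in rad, forces in N, time in s.
With the tool pointing down it reaches from about 275 to 750 mm from the base axis. Payload 10.2 kg.
Tool frame: the origin (TCP) lies at the very end of the fingers, on their centre line; the grasp point (between the pads) lies 19 mm behind it (ctrl.hold_point_z is the distance from the TCP to the grasp point, in mm); z points along the fingers, y is the direction in which the jaws open and shut (so a half turn about z gives the same grasp; the last joint's range is limited). The gripper opens to 85 mm and grips with 20 to 120 N. Pads are 22 mm wide; open, the fingers measure 114 mm over their backs; the gripper's body (76 mm by 85 mm) begins 54 mm behind the grasp point. The pads swing forward as they close: fully open they stand 13 mm farther back than shut.
Start: joints at [1.125, 0.313, 1.498, -0, 1.331, -0.223], TCP at [116.017, 512.027, 231.294] pointing down, gripper open.
Joint ranges: [-2.94, 2.94], [-0.97, 2.17], [0.19, 2.56], [-1.23, 4.37], [0.02, 3.11], [-2.88, 2.88]. Speed limits (rad/s): [2.39, 2.39, 3.01, 3.14, 3.14, 3.14].

## Interface

Orientations are given as a unit quaternion [w, x, y, z].
In Python, from rig import readout, cams, workorder, spotter, ctrl gives the robot as it stands.
- The arm moves only by the tool step_arm, never from a script. Its argument "plan" is text: rows parted by semicolons, each of 5 numbers parted by spaces: the shift along the tool's x, y, z in cm, then the turn about the tool's z in degrees, then the opening in per cent of the stroke, from 0 (shut) to 100 (fully open). In form: x y z twist gripper; .... A call has 1 to 10 rows; each row is the pose to reach, as a shift and turn from the pose commanded when the call began, along the tool's axes at that moment; what a row does not reach only later rows make up. A row lasts 1/10 s, in which the tool goes at most 50 mm and 8.59 degrees, less where a joint would pass 70% of its speed; a pose out of reach is approached as far as the arm can. A call with a gripper value outside its range is refused whole. The fingers move at their own pace and stop on an object; "grip_force" is the grip in N (left out, the last holds). Time passes only in rows, so rows that repeat a pose let the fingers close. It gives the time, the measured TCP pose, the force and the opening at its end, in the units of the state.
- readout.sense(): the state, without advancing time (a new reading comes with each control period).
- cams.capture(name): name is "scene" or "top"; returns (picture, depth): 400x640x3 uint8, red, green, blue; 400x640 float32, mm along the optical axis (not along the pixel's ray), 0 where there is no reading.
- cams.camera_info(name): a dict with "vfov" (degrees; the focal length in pixels is half the picture's height over the tangent of half this angle, whatever the lens; pixels are square), "cx", "cy" (the principal point, pixels), "k1" (the pictures are not rectified: a ray, as slopes to the right and down, at radius r is drawn at 1 + k1 r^2 times it, then the intrinsics apply), "rvec" (rotation vector, rad) and "tvec" (3), from world to camera coordinates, as OpenCV has them. Camera axes: x right, y down, z forward; pixel columns grow to the right and rows downward; lengths in mm; the calibration is good to about 2 mm. A picture is of the moment at which its call begins. camera_info takes no time and is no camera call.
- workorder.finish_job(): hands the job in, once; it reports no verdict.
Trained networks look in the newest picture that a camera, given by its name, has taken for a name from the list of things; names that differ only in an ending like _2 or _b are one class to them, and where a whole thing is asked for, a point or a joint stands for the part that bears it (a point fixed in the world has none). Each returns a list of dicts, best first, with "conf" (0 to 1); they miss things now and then, are a little off and sometimes report something else, mostly with a low value. They report only what shows in the picture. A call takes as long as a camera call.
- spotter.regions_of(camera, target): "pixels" (400x640 bool, what is visible of it) and "extent" ([centre column, centre row, width, height] in pixels, round what is visible of it).
The state is a dict: "time_s": time; "joints": joint angles; "dq": joint speeds; "tau": joint torques, N m; "eef_pos": TCP position; "ee_rot": TCP orientation; "force": force on the tool from outside, world axes, zero at the start; "wrist_torque": the same for the moment, N m; "grip_width": opening from 0.0 (shut) to 1.0 (fully open).
Only numpy, scipy, OpenCV 4.12 (cv2) and the standard library are available. Lean on these libraries where they do the work, as an engineer would, in place of code of your own. Each camera call takes 0.05 s, during which the arm holds its last target. There are 200 camera calls.

## Task

Make up the two kits from the stock standing on the bench. Into the three-bay tray: the tube block in the long bay, the capped amber bottle in the middle bay, the open beaker in the end bay; into the two-bay tray: the tip box in the long bay and the squat lidded jar in the square bay. Set each thing down without dropping it, flat on the floor of its bay and upright, and leave the stoppered conical flask and the spray bottle where they are.

Things in the scene. Friction and masses are not known exactly. Their poses are not given: they have to be found in the camera images.
- tray3: Three-bay kit tray, grey floor, white walls, 264 x 80 x 16 mm: floor 4 mm thick, walls and dividers 4 mm thick, tops 16 mm above the bench. Fixed. Origin: centre of underside, on the bench; x along the row towards the long bay, y across, z up. All bays 72 mm wide in y. Inner x length, centre: long bay 104 mm at x = +76 mm; middle bay 72 mm square at x = -16 mm; end bay 72 mm square at x = -92 mm.
- tray2: Two-bay kit tray, grey floor, white walls, 188 x 80 x 16 mm: floor 4 mm thick, walls and dividers 4 mm thick, tops 16 mm above the bench. Fixed. Origin: centre of underside, on the bench; x along the row towards the long bay, y across, z up. All bays 72 mm wide in y. Inner x length, centre: long bay 104 mm at x = +38 mm; square bay 72 mm at x = -54 mm.
- tube_block: Aluminium block holding a row of four capped microtubes, 84 mm (its x) x 36 mm (its y), the metal 42 mm high, the caps (15 mm wide, on its middle line) up to 51 mm; 0.25 kg. Origin: centre of its underside, z up. Goes lengthwise into a long bay, either way round. Loose on the bench.
- bottle: Small amber bottle with a white screw cap: body 40 mm in diameter, straight sided up to 54 mm, then a shoulder, cap 24 mm in diameter from 64 to 80 mm height; 0.11 kg. Origin: centre of its underside; z is its axis, upwards. Stands upright and loose on the bench. 
- beaker: Open stainless-steel beaker, straight sided, 54 mm outer diameter, 62 mm high, 3 mm wall, rigid; 0.1 kg. Origin: centre of its underside; z is its axis, upwards. Stands upright and loose on the bench. 
- tip_box: Closed box of pipette tips, blue base and white lid that stays shut, 80 mm (its x) x 50 mm (its y) x 50 mm high; 0.09 kg. Origin: centre of its underside, z up. Goes lengthwise into a long bay, either way round. Loose on the bench.
- jar: Squat white plastic jar with a black lid: body 48 mm in diameter, lid 50 mm in diameter from 36 to 50 mm height (the top); 0.12 kg. Origin: centre of its underside; z is its axis, upwards. Stands upright and loose on the bench. 
- flask: Clear conical flask with a dark rubber stopper, foot 58 mm in diameter, neck 22 mm, 84 mm high; stands loose among the stock, not part of the kits, to be left where it is. Origin: centre of its underside, z up.
- spray: Green trigger spray bottle, 68 mm in diameter, 192 mm high, head reaching 63 mm out to one side; loose, at the right of the work, to be left where it is. Origin: centre of its underside, z up.

How it is judged:
By the outcome, as a careful person would: the job done as asked, in the order asked, and still so for the second after the job is handed in, with the robot touching nothing.
It also fails if it takes over 122 s, if anything falls off the work surface, if the arm or the gripper's body presses on something with over 40 N, if the wrist force passes 120 N, or if a joint passes its speed limit or range.

## Working session

There is one attempt and no reset: what is moved stays moved. The work goes in short steps, Python scripts to look and compute and a tool call to move; the robot and the scene stay as the last step left them, time stands still between calls to the robot, and variables do not carry over. Pictures are saved under pics/ and viewed, about 12 in all and at most 16, crops included, and the job is handed in when it is done.

Besides the shell and the picture viewer there is one more tool, called after "Call:" as name(argument=value, ...) on one line, values as JSON. step_arm: Moves the arm, as the interface text tells. Its arguments: {"type":"object","properties":{"plan":{"type":"string"},"grip_force":{"type":"number"}},"required":["plan"]}

```bash
ls; mkdir -p pics; python3 - <<'E'
from rig import readout,cams,spotter,ctrl
import cv2,numpy as np
print(readout.sense()); print(ctrl.hold_point_z)
for n in("scene","top"):
    p,d=cams.capture(n); cv2.imwrite(f"pics/a_{n}.png",p[:,:,::-1]); print(cams.camera_info(n))
    np.savez(f"pics/a_{n}.npz",p=p,d=d)
E
```

```text
pics
{'time_s': 0.0, 'joints': array([ 1.12459384e+00,  3.13445857e-01,  1.49847031e+00,  1.47188391e-06,
        1.33101429e+00, -2.23417668e-01]), 'dq': array([ 0.00055891,  0.00020088, -0.00015206, -0.00049294,  0.00047782,
       -0.00180064]), 'tau': array([-1.05491807e-03, -4.12265146e+01, -2.59737647e+01, -2.39760302e-04,
        4.21865378e-03,  9.95796086e-06]), 'eef_pos': array([115.89656458, 511.76778156, 230.72469749]), 'ee_rot': array([-2.20469121e-04,  1.11162335e-01,  9.93802037e-01, -6.31523880e-04]), 'force': array([ 0.07459924, -0.26802886,  0.26318585]), 'wrist_torque': array([ 0.00229881, -0.02645268, -0.01318014]), 'grip_width': 0.9989976214927077}
18.700000000000003
{'vfov': 50.542605009249506, 'cx': 312.52442279289005, 'cy': 203.27933563978127, 'k1': 0.029948928996867238, 'rvec': array([ 2.25790274,  1.12785   , -0.39009594]), 'tvec': array([-212.51710273, -329.69099149, 1416.73152876])}
{'vfov': 52.644081407811825, 'cx': 320.9300729038783, 'cy': 196.13511318163012, 'k1': 0.035227419481608825, 'rvec': array([ 2.11439376, -2.15513769,  0.14857922]), 'tvec': array([ -74.80790593,  508.80629555, 1077.74602096])}
```

View pics/a_top.png

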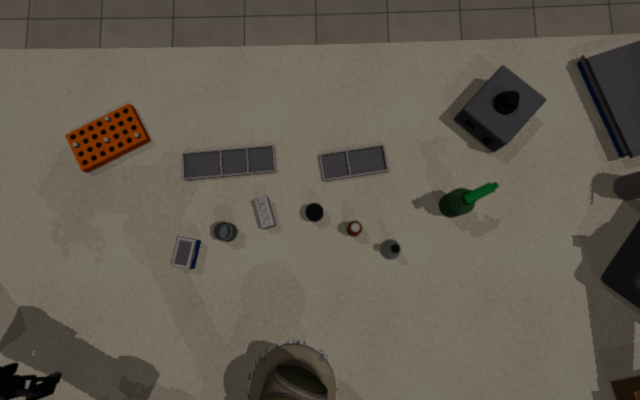

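View pics/a_scene.png

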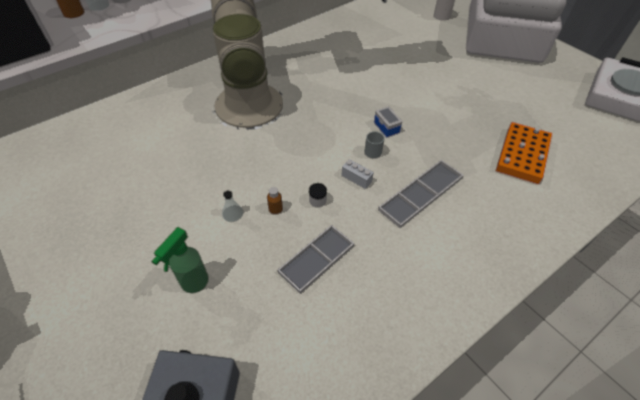

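The top view shows tray3 centred near (229,162) with its long bay at the left, and tray2 near (353,162) with its long bay at the right. The stock runs left to right: tip box (186,252), beaker (224,231), block (264,212), jar (314,212), bottle (354,228), flask (390,249). The spray bottle is at (457,203). The scene view agrees with this. Next I'll localise everything.

```bash
cat > h.py <<'E'
import numpy as np,cv2
from rig import readout,cams,spotter
from scipy.spatial.transform import Rotation as R
def cloud(cam,d):
    i=cams.camera_info(cam);f=200/np.tan(np.radians(i['vfov']/2))
    v,u=np.mgrid[:400,:640].astype(float)
    K=np.array([[f,0,i['cx']],[0,f,i['cy']],[0,0,1]])
    s=cv2.undistortPoints(np.stack([u,v],-1).reshape(-1,1,2),K,np.array([i['k1'],0,0,0.])).reshape(400,640,2)
    pc=np.dstack([s*d[...,None],d]); Rm=cv2.Rodrigues(i['rvec'])[0]
    return (pc-i['tvec'])@Rm          # R^T(p-t)
def locate(cam,names,tag=None):
    p,d=cams.capture(cam);W=cloud(cam,d);out={}
    if tag: cv2.imwrite(f"pics/{tag}.png",p[:,:,::-1])
    for n in names:
        r=spotter.regions_of(cam,n)
        out[n]=(r[0]['conf'],r[0]['extent'],W[r[0]['pixels']&(d>0)]) if r else None
    return p,d,W,out
def rect(P): # centre, size, angle of long side (deg)
    (c,s,a)=cv2.minAreaRect(P[:,:2].astype(np.float32))
    if s[0]<s[1]: s=s[::-1];a+=90
    return np.round(c,1),np.round(s,1),round((a+90)%180-90,1)
def go(x,y,z,jaw): # world TCP target, jaw direction angle deg (mod 180) -> tool shift cm and twist
    s=readout.sense();q=s['ee_rot'];M=R.from_quat([q[1],q[2],q[3],q[0]]).as_matrix()
    d=M.T@(np.array([x,y,z])-s['eef_pos'])/10
    cur=np.degrees(np.arctan2(M[1,1],M[0,1]))
    t=-((jaw-cur+90)%180-90)
    print('pos',np.round(s['eef_pos'],1),'jaw',round(cur,1),'j6',round(s['joints'][5],2),'t',round(s['time_s'],2),'w',round(s['grip_width'],3),'F',np.round(s['force'],1),'-> shift cm',np.round(d,2),'twist',round(t,1))
E
python3 - <<'E'
from h import *
N=["tray3","tray2","tube_block","bottle","beaker","tip_box","jar","flask","spray"]
for cam in("top","scene"):
    p,d,W,o=locate(cam,N); B=W[(d>0)&(abs(W[...,2])<15)]
    print(cam,'bench z',np.median(B[:,2]))
    for n in N:
        if o[n] is None: print(n,None);continue
        c,e,P=o[n]; z=np.percentile(P[:,2],95)
        T=P[P[:,2]>z-6]
        print(n,round(c,2),np.round(e),len(P),'z',np.round(np.percentile(P[:,2],[5,50,95]),1),'all',*rect(P),'top',*rect(T),'mean',np.round(T.mean(0),1))
E
```

```text
top bench z -0.02993133411169166
tray3 0.77 [228. 163.  95.  37.] 2641 z [ 0.2  4.2 16.6] all [618.8 180.4] [263.   87.6] -85.8 top [616.8 180.3] [262.9  84. ] -86.1 mean [616.1 180.5  15.1]
tray2 0.77 [228. 163.  95.  37.] 2641 z [ 0.2  4.2 16.6] all [618.8 180.4] [263.   87.6] -85.8 top [616.8 180.3] [262.9  84. ] -86.1 mean [616.1 180.5  15.1]
tube_block 0.95 [266. 213.  19.  30.] 474 z [ 1.1 41.6 52. ] all [470.   78.3] [95.9 43.6] 15.1 top [463.4  72.7] [78.8 22.6] 25.1 mean [464.6  72.9  50.7]
bottle 0.51 [356. 229.  18.  18.] 185 z [44.3 59.5 81.2] all [ 416.6 -171.3] [39.2 37.1] -28.5 top [ 417.5 -171.3] [21.5 21.5] -74.1 mean [ 416.8 -171.4   79.4]
beaker None
tip_box 0.63 [187. 253.  32.  31.] 717 z [11.5 49.1 53. ] all [360.4 296.9] [84.4 71.2] -10.5 top [360.3 286.9] [79.  50.4] -11.4 mean [360.4 286.6  50.2]
jar 0.68 [313. 211.  18.  18.] 277 z [22.3 49.4 52.9] all [462.2 -63.8] [48.9 48.4] -58.6 top [462.4 -63.8] [47.8 46.6] -28.1 mean [462.4 -63.7  50. ]
flask 0.84 [391. 250.  22.  23.] 352 z [ 2.5 28.8 85.4] all [ 360.3 -276.2] [57.1 55.4] 88.7 top [ 359.2 -275.3] [21
[... 979 characters left out ...]
-50.1 top [416.1 180.2] [53.4 52.5] -37.9 mean [415.6 178.9  59. ]
tip_box 0.95 [388. 121.  26.  30.] 597 z [ 3.5 43.3 51.6] all [384.  279.8] [140.8  88.2] -32.8 top [381.3 272.4] [139.   69.6] -34.2 mean [363.5 284.2  49.3]
jar 0.76 [317. 194.  21.  26.] 402 z [ 2.7 46.2 51.3] all [462.  -61.8] [57.8 49.5] -38.0 top [463.8 -65.4] [50.1 45.3] -36.6 mean [464.1 -66.2  49.1]
flask 0.69 [235. 206.  21.  29.] 437 z [ 2.9 28.  83.5] all [ 370.6 -273.7] [58.4 41.1] 83.4 top [ 360.4 -273.1] [21.3 17.9] -27.8 mean [ 361.2 -274.1   83. ]
spray 0.86 [179. 259.  59.  67.] 2143 z [  1.6 114.5 191.7] all [ 409.3 -456.9] [208.2 108.6] -4.1 top [ 487.4 -464.5] [88.4 26.2] -65.5 mean [ 486.7 -460.6  190.4]
```

```bash
cat >> h.py <<'E'
def inside(W,d,box,z): 
    m=(d>0)&(W[...,0]>box[0])&(W[...,0]<box[1])&(W[...,1]>box[2])&(W[...,1]<box[3])&(W[...,2]>z[0])&(W[...,2]<z[1])
    return W[m]
E
python3 - <<'E'
from h import *
Q={'tray3':((540,700,30,330),(12,19)),'tray2':((540,700,-290,-60),(12,19)),
'block metal':((400,530,20,125),(37,46)),'caps':((400,530,20,125),(47,55)),'bottle':((380,450,-210,-130),(70,85)),
'beaker':((380,455,140,220),(57,66)),'jar':((425,500,-100,-25),(46,54)),'tipbox':((310,410,238,335),(46,54))}
for cam in("top","scene"):
    d=np.load(f'pics/a_{cam}.npz')['d'];W=cloud(cam,d)
    for k,(b,z) in Q.items():
        P=inside(W,d,b,z)
        ang=np.degrees(np.arctan2(*np.linalg.svd((P-P.mean(0))[:,:2],full_matrices=0)[2][0][::-1]))
        print(cam,k,len(P),*rect(P),np.round(P.mean(0),1),'pca',round(ang,1))
E
```

```text
top tray3 393 [616.8 179.8] [262.5  83. ] -85.8 [616.7 179.1  15.3] pca 93.5
top tray2 288 [ 607.  -178.8] [190.5  81.2] -82.2 [ 608.1 -178.3   15.1] pca 96.9
top block metal 299 [466.3  73.8] [83.8 36. ] 15.5 [465.1  73.   41.6] pca -163.7
top caps 84 [466.9  71.8] [71.9 17. ] 14.0 [466.3  73.6  50.9] pca -165.2
top bottle 63 [ 417.2 -171.2] [22.3 21.8] 22.4 [ 416.8 -171.3   79.4] pca -85.0
top beaker 81 [416.3 181.5] [52.8 51.1] 88.8 [415.3 181.2  61.1] pca -108.6
top jar 244 [463.9 -63.7] [46.9 46.4] 0.3 [462.4 -63.6  49.7] pca 92.4
top tipbox 530 [360.4 286.7] [79.7 50.5] -10.3 [360.5 286.4  49.9] pca 169.2
scene tray3 415 [615.7 179.8] [267.8  82.4] -85.8 [617.1 170.7  14.8] pca -86.1
scene tray2 397 [ 607.4 -178.4] [188.9  82. ] -82.4 [ 609.6 -180.2   14.7] pca -82.3
scene block metal 226 [466.6  72.1] [85.1 39.8] 16.4 [469.4  69.1  40.9] pca 17.3
scene caps 73 [465.9  72. ] [73.3 15.8] 18.2 [468.9  72.7  50.1] pca 15.9
scene bottle 71 [ 415.7 -173.6] [25.8 21.5] -3.3 [ 418.4 -174.    77.8] pca -15.4
scene beaker 69 [416.5 179. ] [53.8 51.7] -38.5 [416.8 179.7  60.1] pca -59.2
scene jar 201 [463.4 -65.1] [48.1 45.4] -36.7 [463.9 -65.9  49.1] pca -34.4
scene tipbox 281 [361.2 286.2] [82.  51.1] -10.7 [361.5 285.3  49.2] pca -11.9
```

```bash
python3 -c "
from h import *
go(466.4,72.9,140,-74.4)
go(466.4,72.9,100,105.6)"
```

```text
pos [116.  512.  231.3] jaw 77.2 j6 -0.22 t 1.1 w 1.003 F [-0.2 -0.6  0.4] -> shift cm [-43.87 -35.09   9.13] twist -28.4
pos [116.  512.  231.3] jaw 77.2 j6 -0.22 t 1.1 w 1.003 F [-0.2 -0.6  0.4] -> shift cm [-43.87 -35.09  13.13] twist -28.4
```

Call:
step_arm(plan="-4 -3.2 0.9 8 70;-8 -6.4 1.8 16 70;-12 -9.6 2.7 25 70;-16 -12.8 3.6 33 70;-20 -16 4.5 42 70;-24 -19.2 5.4 50 70;-28 -22.4 6.3 58 70;-32 -25.6 7.2 66 70;-36 -28.8 8.1 74 70;-40 -32 9 83 70", grip_force=35)

```text
time_s: 2.1
eef_pos: [424.1, 125.1, 144.7]
ee_rot: [0.0, 0.741, 0.671, 0.0]
force: [0.9, 0.1, 0.1]
grip_width: 0.697
```

```bash
python3 -c "
from h import *
go(466.4,72.9,100,-74.4)"
```

```text
pos [424.1 125.1 144.7] jaw -5.7 j6 0.12 t 2.1 w 0.697 F [0.9 0.1 0.1] -> shift cm [-4.77  4.72  4.47] twist 68.7
```

Call:
step_arm(plan="-2 2 0.5 8.5 70;-4.8 4.7 1 17 70;-4.8 4.7 1.5 25.5 70;-4.8 4.7 2 34 70;-4.8 4.7 2.5 42.5 70;-4.8 4.7 3 51 70;-4.8 4.7 3.5 59.5 70;-4.8 4.7 4.5 68.7 70;-4.8 4.7 4.5 68.7 70;-4.8 4.7 4.5 68.7 70")

```text
time_s: 3.1
eef_pos: [465.5, 74.8, 100.0]
ee_rot: [0.0, 0.99, 0.14, 0.0]
force: [-0.5, 0.1, -0.3]
grip_width: 0.699
```

```bash
python3 - <<'E'
from h import *
go(466.4,72.9,13,-74.4)
p,d=cams.capture("top");q,_=cams.capture("scene")
im=np.hstack([p[130:280,200:350],q[80:230,290:440]])
cv2.imwrite('pics/b.png',cv2.resize(im,None,fx=2.6,fy=2.6,interpolation=cv2.INTER_CUBIC)[:,:,::-1])
E
```

```text
pos [465.5  74.8 100. ] jaw -73.9 j6 1.2 t 3.1 w 0.699 F [-0.5  0.1 -0.3] -> shift cm [0.03 0.21 8.7 ] twist 0.5
```

View pics/b.png

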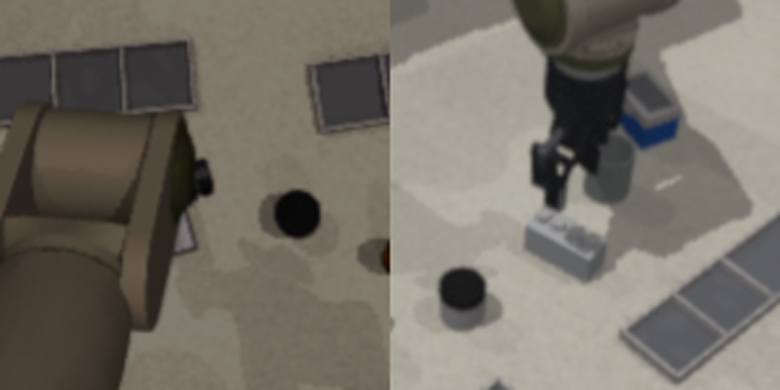

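The gripper stands above the block at right-panel (560,190), lined up across it, and the beaker and jar are clear of it. I'll descend and close.

```bash
python3 -c "
from h import *
go(466.4,72.9,13,-74.4)"
```

```text
pos [465.6  74.8 100.2] jaw -73.9 j6 1.2 t 3.2 w 0.698 F [-0.1  0.   0.1] -> shift cm [0.01 0.2  8.72] twist 0.5
```

Call:
step_arm(plan="0 0.2 3 0.5 70;0 0.2 5.5 0.5 70;0 0.2 7.5 0.5 70;0 0.2 8.7 0.5 70;0 0.2 8.7 0.5 70;0 0.2 8.7 0.5 20;0 0.2 8.7 0.5 20;0 0.2 8.7 0.5 20;0 0.2 8.7 0.5 20;0 0.2 8.7 0.5 20")

```text
time_s: 4.2
eef_pos: [466.7, 72.9, 13.9]
ee_rot: [0.0, 0.991, 0.134, 0.001]
force: [-0.6, 0.0, 7.2]
grip_width: 0.418
```

Call:
step_arm(plan="0 0 0 0 20;0 0 0 0 20;0 0 -1 0 20;0 0 -3 0 20;0 0 -5.5 0 20;0 0 -8 0 20;0 0 -10 0 20;0 0 -11 0 20;0 0 -11 0 20;0 0 -11 0 20")

```text
time_s: 5.2
eef_pos: [465.5, 73.0, 122.1]
ee_rot: [-0.0, 0.991, 0.134, -0.001]
force: [-0.0, 0.0, -3.0]
grip_width: 0.42
```

```bash
python3 -c "
from h import *
go(611,255.6,80,4.1)"
```

```text
pos [465.5  73.  122.1] jaw -74.6 j6 1.21 t 5.2 w 0.42 F [-0.  0. -3.] -> shift cm [ 18.9  -13.73   4.2 ] twist -78.7
```

Call:
step_arm(plan="2 -1.4 0 -8 20;4 -2.9 0 -16 20;6.4 -4.6 0 -24.5 20;8.8 -6.4 0 -33 20;11.2 -8.2 0 -41.5 20;13.6 -9.9 0 -50 20;16 -11.6 0 -58.5 20;18 -13 0 -67 20;18.9 -13.7 0 -75 20;18.9 -13.7 0 -78.7 20")

```text
time_s: 6.2
eef_pos: [611.5, 256.4, 120.3]
ee_rot: [-0.001, 0.679, 0.734, -0.001]
force: [0.5, 0.2, -1.9]
grip_width: 0.417
```

Call:
step_arm(plan="0 0 1.5 0 20;0 0 4.2 0 20;0 0 6.5 0 20;0 0 6.5 0 20;0 0 6.5 0 20")

```text
time_s: 6.7
eef_pos: [611.3, 255.0, 57.0]
ee_rot: [-0.0, 0.682, 0.732, -0.001]
force: [0.6, -0.4, -1.8]
grip_width: 0.414
```

```bash
python3 - <<'E'
from h import *
go(611,255.6,18,4.1)
p,d=cams.capture("top");q,_=cams.capture("scene")
im=np.hstack([p[90:240,140:290],q[100:250,350:500]])
cv2.imwrite('pics/c.png',cv2.resize(im,None,fx=2.6,fy=2.6,interpolation=cv2.INTER_CUBIC)[:,:,::-1])
E
```

```text
pos [611.3 255.   57. ] jaw 4.1 j6 0.15 t 6.7 w 0.414 F [ 0.6 -0.4 -1.8] -> shift cm [ 0.06 -0.02  3.91] twist -0.0
```

View pics/c.png

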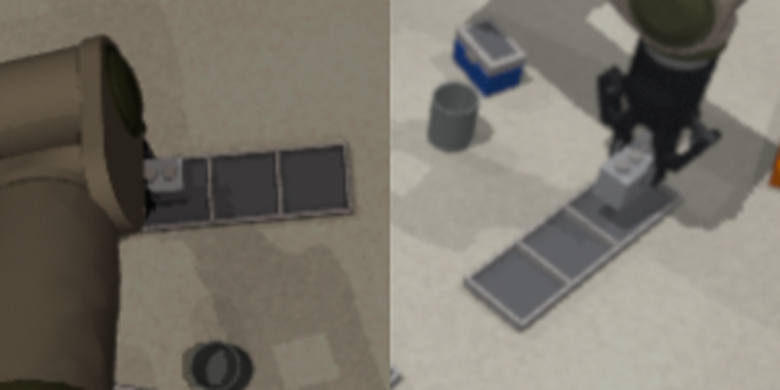

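The block hangs level over the long bay, clear of the walls (left panel (165,175), right panel (625,180)). I'll lower it slowly.

Call:
step_arm(plan="0.1 0 1.5 0 20;0.1 0 2.8 0 20;0.1 0 3.3 0 20;0.1 0 3.6 0 20;0.1 0 3.75 0 20;0.1 0 3.9 0 20;0.1 0 3.9 0 20;0.1 0 3.9 0 20")

```text
time_s: 7.6
eef_pos: [611.7, 256.3, 19.1]
ee_rot: [0.0, 0.681, 0.732, 0.0]
force: [0.2, -0.1, -2.7]
grip_width: 0.413
```

Call:
step_arm(plan="0 0 0.05 0 20;0 0 0.1 0 20;0 0 0.1 0 20")

```text
time_s: 7.9
eef_pos: [611.7, 256.3, 18.0]
ee_rot: [0.0, 0.681, 0.732, 0.0]
force: [0.3, -0.9, -1.5]
grip_width: 0.416
```

Call:
step_arm(plan="0 0 0.05 0 20;0 0 0.1 0 20;0 0 0.1 0 20")

```text
time_s: 8.2
eef_pos: [611.7, 256.3, 17.9]
ee_rot: [0.0, 0.681, 0.732, 0.0]
force: [-3.8, -2.2, 7.4]
grip_width: 0.416
```

Call:
step_arm(plan="0 0 0 0 55;0 0 0 0 65;0 0 0 0 65;0 0 -1 0 65;0 0 -4 0 65;0 0 -8 0 65;0 0 -11 0 65;0 0 -11 0 65")

```text
time_s: 9.0
eef_pos: [613.6, 256.8, 132.7]
ee_rot: [0.003, 0.681, 0.732, 0.004]
force: [-0.2, 0.0, 0.8]
grip_width: 0.651
```

```bash
python3 -c "
from h import *
go(416.8,-172.4,120,4.1)"
```

```text
pos [613.6 256.8 132.7] jaw 4.1 j6 0.15 t 9.0 w 0.651 F [-0.2  0.   0.8] -> shift cm [-41.39 -22.74   1.  ] twist 0.0
```

Call:
step_arm(plan="-4 -2.2 0 0 70;-8.2 -4.5 0 0 70;-12.4 -6.8 0 0 70;-16.6 -9.1 0 0 70;-20.8 -11.4 0 0 70;-25 -13.7 0 0 70;-29.2 -16 0 0 70;-33.4 -18.3 0 0 70;-37.6 -20.6 0 0 70;-41.2 -22.7 0 0 70")

```text
time_s: 10.0
eef_pos: [413.7, -172.8, 126.9]
ee_rot: [0.0, 0.681, 0.732, -0.0]
force: [1.0, 0.1, 0.0]
grip_width: 0.703
```

```bash
python3 - <<'E'
from h import *
for cam in("top","scene"):
    p,d=cams.capture(cam);W=cloud(cam,d)
    for k,b,z in(('block',(540,690,190,320),(41,52)),('bottle',(380,450,-210,-130),(70,85)),('jar',(425,500,-100,-25),(46,54)),('beaker',(380,455,140,220),(57,66))):
        P=inside(W,d,b,z)
        if len(P)>20: print(cam,k,len(P),*rect(P),round(np.median(P[:,2]),1))
go(416.8,-172.4,20,4.1)
E
```

```text
top block 329 [612.9 254.1] [82.9 39.7] -86.5 45.9
top jar 248 [462.6 -63.7] [49.5 46.3] -0.4 49.9
top beaker 86 [416.3 181.4] [53.1 51. ] 89.8 60.6
scene block 249 [611.8 254.2] [90.1 36.2] -86.3 44.9
scene bottle 73 [ 417.2 -173.7] [24.4 21.1] -33.6 78.7
scene jar 212 [463.6 -65.6] [47.9 46.6] -31.5 48.8
scene beaker 70 [416.3 180. ] [53.2 52.1] -29.7 60.1
pos [ 413.4 -174.5  126.9] jaw 3.8 j6 -0.73 t 10.1 w 0.701 F [ 0.3  0.1 -0.1] -> shift cm [ 0.2   0.36 10.69] twist -0.3
```

Call:
step_arm(plan="0.2 0.35 0 0 70;0.2 0.35 3 0 70;0.2 0.35 6 0 70;0.2 0.35 9 0 70;0.2 0.35 11.1 0 70;0.2 0.35 11.1 0 70;0.2 0.35 11.1 0 20;0.2 0.35 11.1 0 20;0.2 0.35 11.1 0 20;0.2 0.35 11.1 0 20")

```text
time_s: 11.1
eef_pos: [419.0, -168.9, 16.8]
ee_rot: [0.001, 0.681, 0.732, 0.0]
force: [1.5, 3.7, 8.0]
grip_width: 0.458
```

Call:
step_arm(plan="0 0 0 0 20;0 0 -0.5 0 20;0 0 -2 0 20;0 0 -4.5 0 20;0 0 -7 0 20;0 0 -9.5 0 20;0 0 -11 0 20;0 0 -11 0 20;0 0 -11 0 20")

```text
time_s: 12.0
eef_pos: [418.0, -168.7, 125.5]
ee_rot: [-0.0, 0.681, 0.732, -0.0]
force: [0.3, -0.7, -1.5]
grip_width: 0.463
```

```bash
python3 -c "
from h import *
go(617.5,163.8,80,4.1)"
```

```text
pos [ 418.  -168.7  125.5] jaw 4.1 j6 -0.72 t 12.0 w 0.463 F [ 0.3 -0.7 -1.5] -> shift cm [31.72 22.3   4.55] twist 0.0
```

Call:
step_arm(plan="2 1.4 0 0 20;5 3.5 0 0 20;9 6.3 0 0 20;13 9.1 0 0 20;17 12 0 0 20;21 14.8 0 0 20;25 17.6 0 0 20;28.5 20.1 0 0 20;31 21.8 0 0 20;32.1 22.3 0 0 20")

```text
time_s: 13.0
eef_pos: [617.5, 169.7, 123.6]
ee_rot: [-0.001, 0.68, 0.733, -0.001]
force: [0.0, -0.1, -1.4]
grip_width: 0.457
```

Call:
step_arm(plan="0 0 1.5 0 20;0 0 4.2 0 20;0 0 6.5 0 20;0 0 6.5 0 20;0 0 6.5 0 20;0 0 6.5 0 20")

```text
time_s: 13.6
eef_pos: [618.1, 167.3, 62.1]
ee_rot: [0.001, 0.681, 0.732, 0.001]
force: [-0.4, -0.2, -0.5]
grip_width: 0.463
```

```bash
python3 - <<'E'
from h import *
p,d,W,o=locate("scene",["bottle"]);q,_=cams.capture("top")
go(617.5,167.3,21,4.1)
if o['bottle']:
    c,e,P=o['bottle'];T=P[P[:,2]>np.percentile(P[:,2],95)-8];print(c,np.percentile(P[:,2],[5,95]),rect(T),T.mean(0))
im=np.hstack([q[90:240,140:290],p[100:250,350:500]])
cv2.imwrite('pics/d.png',cv2.resize(im,None,fx=2.6,fy=2.6,interpolation=cv2.INTER_CUBIC)[:,:,::-1])
E
```

```text
pos [618.  167.4  61.9] jaw 4.1 j6 0.01 t 13.75 w 0.462 F [ 0.7  0.6 -1. ] -> shift cm [-0.01 -0.05  4.09] twist 0.0
0.59 [ 47.85255949 123.77343397] (array([616.7, 156.2]), array([22.2, 14.9]), -44.2) [617.71905658 156.14585936 122.73818921]
```

View pics/d.png

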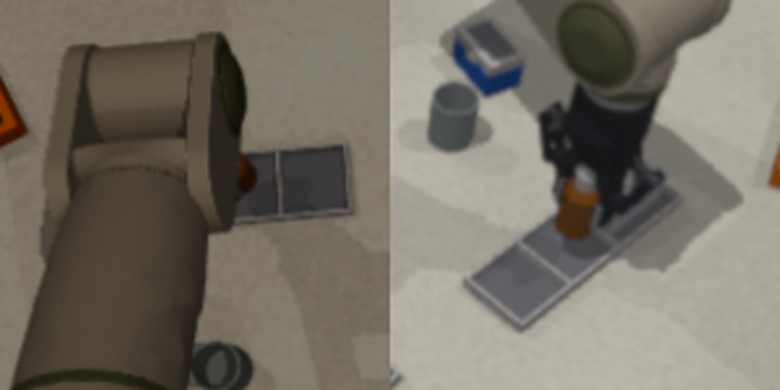

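The bottle hangs over the middle bay (right panel (577,205)). I'll check its tilt before lowering.

```bash
python3 - <<'E'
from h import *
p,d,W,o=locate("scene",["bottle"]);c,e,P=o['bottle']
i=cams.camera_info("scene");C=-cv2.Rodrigues(i['rvec'])[0].T@i['tvec'];print('cam',C)
from scipy.optimize import least_squares
def f(v,P,r): return np.linalg.norm(P[:,:2]-(v[:2]+np.outer(P[:,2]-70,v[2:4])),axis=1)-r
B=P[(P[:,2]>48)&(P[:,2]<98)]
B=B[np.linalg.norm(B[:,:2]-[617,162],axis=1)<30]
s=least_squares(f,[617,163,0,0],args=(B,20),loss='soft_l1');print(len(B),s.x,np.abs(s.fun).mean(), 'cap xy',s.x[:2]+40*s.x[2:4])
K=P[(P[:,2]>113)&(P[:,2]<122)]; K=K[np.linalg.norm(K[:,:2]-[617,160],axis=1)<25]
s2=least_squares(lambda v:np.linalg.norm(K[:,:2]-v,axis=1)-12,[617,160],loss='soft_l1');print(len(K),s2.x)
T=P[P[:,2]>122];print(T.mean(0),T.min(0),T.max(0))
E
```

```text
cam [1032.85824827 -505.91132237  915.55746203]
183 [ 6.17164028e+02  1.62899881e+02  1.40294940e-03 -1.94214331e-03] 1.005461769047051 cap xy [617.22014615 162.82219484]
22 [617.8857057  162.65323317]
[617.16320046 157.15476255 123.80603399] [606.80121231 148.00457512 122.05669046] [627.0384261  166.09358877 126.53323459]
```

Upright, with its axis at (617.2,162.9). Lowering.

Call:
step_arm(plan="0.1 0 1.5 0 20;0.1 0 2.8 0 20;0.1 0 3.5 0 20;0.1 0 3.8 0 20;0.1 0 3.95 0 20;0.1 0 4.05 0 20;0.1 0 4.1 0 20;0.1 0 4.15 0 20;0.1 0 4.15 0 20;0.1 0 4.15 0 20")

```text
time_s: 14.85
eef_pos: [617.7, 168.5, 20.9]
ee_rot: [0.0, 0.681, 0.732, 0.0]
force: [-6.0, -0.6, 9.4]
grip_width: 0.462
```

Call:
step_arm(plan="0 0 0 0 55;0 0 0 0 65;0 0 0 0 65;0 0 -1 0 65;0 0 -4 0 65;0 0 -8 0 65;0 0 -11 0 65;0 0 -11 0 65;0 0 -11 0 65")

```text
time_s: 15.75
eef_pos: [617.5, 168.5, 129.9]
ee_rot: [0.0, 0.681, 0.732, 0.0]
force: [0.1, 0.3, -0.3]
grip_width: 0.647
```

```bash
python3 -c "
from h import *
go(416.4,180.3,120,4.1)"
```

```text
pos [617.5 168.5 129.9] jaw 4.1 j6 0.01 t 15.75 w 0.647 F [ 0.1  0.3 -0.3] -> shift cm [  2.63 -19.97   0.97] twist 0.0
```

Call:
step_arm(plan="0.6 -4 0 0 85;1.2 -8 0 0 85;1.7 -12 0 0 85;2.2 -16 0 0 85;2.6 -20 0 0 85;2.6 -20 0.5 0 85;2.6 -20 1 0 85;2.6 -20 1 0 85;2.6 -20 1 0 85")

```text
time_s: 16.65
eef_pos: [416.7, 179.8, 118.8]
ee_rot: [-0.0, 0.681, 0.732, -0.0]
force: [-0.1, 1.0, -0.1]
grip_width: 0.85
```

```bash
python3 - <<'E'
from h import *
for cam in("top","scene"):
    p,d=cams.capture(cam);W=cloud(cam,d)
    for k,b,z in(('bottle',(580,650,125,205),(72,90)),('block',(540,690,190,320),(41,52)),('tip',(310,410,238,335),(46,54))):
        P=inside(W,d,b,z)
        if len(P)>20: print(cam,k,len(P),*rect(P),np.round(P.mean(0),1))
go(416.4,180.3,18,4.1)
E
```

```text
top bottle 67 [617.2 163.9] [22.4 21.3] -63.8 [616.9 163.7  82.6]
top block 314 [612.4 254.6] [83.3 39.5] -86.2 [611.  253.8  45.8]
scene bottle 72 [617.7 162.7] [25.5 22.2] -24.6 [618.8 160.8  81.2]
scene block 244 [611.8 253.3] [85.  37.8] -86.2 [614.1 251.1  45.1]
scene tip 103 [360.7 285.9] [80.2 49.7] -10.6 [355.8 279.1  48.9]
pos [416.7 179.9 119.1] jaw 4.1 j6 0.08 t 16.75 w 0.849 F [-0.4 -1.  -0.6] -> shift cm [ 0.05 -0.02 10.11] twist 0.0
```

Call:
step_arm(plan="0 0 2.5 0 85;0 0 5.5 0 85;0 0 8.5 0 85;0 0 10.3 0 85;0 0 10.3 0 85;0 0 10.3 0 30;0 0 10.3 0 30;0 0 10.3 0 30;0 0 10.3 0 30;0 0 10.3 0 30")

```text
time_s: 17.75
eef_pos: [416.9, 180.1, 17.3]
ee_rot: [0.001, 0.681, 0.732, 0.001]
force: [-1.3, -1.1, 6.6]
grip_width: 0.626
```

Call:
step_arm(plan="0 0 -0.5 0 30;0 0 -2 0 30;0 0 -4.5 0 30;0 0 -7 0 30;0 0 -9.5 0 30;0 0 -11 0 30;0 0 -11 0 30;0 0 -11 0 30")

```text
time_s: 18.55
eef_pos: [415.7, 179.9, 125.9]
ee_rot: [-0.0, 0.681, 0.732, -0.0]
force: [-0.1, -0.3, -1.3]
grip_width: 0.62
```

```bash
python3 -c "
from h import *
go(623,88.4,80,4.1)"
```

```text
pos [415.7 179.9 125.9] jaw 4.1 j6 0.08 t 18.55 w 0.62 F [-0.1 -0.3 -1.3] -> shift cm [-10.63  20.01   4.58] twist 0.0
```

Call:
step_arm(plan="-1 2 0 0 30;-3 5.5 0 0 30;-5 9.5 0 0 30;-7.2 13.5 0 0 30;-9.2 17.3 0 0 30;-10.6 20 0 0 30;-10.6 20 0 0 30;-10.6 20 2 0 30;-10.6 20 4.5 0 30;-10.6 20 6 0 30")

```text
time_s: 19.55
eef_pos: [621.4, 89.0, 63.2]
ee_rot: [-0.002, 0.681, 0.732, -0.001]
force: [0.2, -0.3, -1.9]
grip_width: 0.621
```

Call:
step_arm(plan="0 0 0 0 30;0 0 0 0 30")

```text
time_s: 19.75
eef_pos: [623.2, 88.9, 66.6]
ee_rot: [0.0, 0.681, 0.732, 0.0]
force: [0.1, -0.4, -0.0]
grip_width: 0.616
```

```bash
python3 - <<'E'
from h import *
from scipy.optimize import least_squares
p,d=cams.capture("scene");q,_=cams.capture("top");W=cloud("scene",d)
go(623,88,21,4.1)
B=inside(W,d,(585,660,50,125),(52,112)); B=B[np.linalg.norm(B[:,:2]-[623,88],axis=1)<33]
f=lambda v:np.linalg.norm(B[:,:2]-(v[:2]+np.outer(B[:,2]-80,v[2:4])),axis=1)-27
s=least_squares(f,[623,88,0,0],loss='soft_l1');print(len(B),s.x,np.abs(s.fun).mean())
im=np.hstack([q[90:240,160:310],p[110:260,330:480]])
cv2.imwrite('pics/e.png',cv2.resize(im,None,fx=2.6,fy=2.6,interpolation=cv2.INTER_CUBIC)[:,:,::-1])
E
```

```text
pos [623.8  88.8  67.5] jaw 4.1 j6 -0.12 t 19.85 w 0.618 F [-0.7  0.9 -0.3] -> shift cm [-0.07 -0.09  4.65] twist 0.0
476 [6.23480484e+02 8.99559984e+01 1.26196679e-02 1.25714499e-02] 1.8095999592655392
```

View pics/e.png

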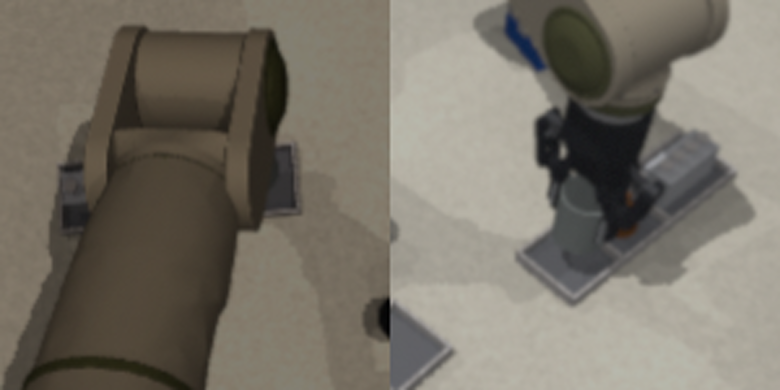

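The beaker hangs upright over the end bay (right panel (585,220)). Lowering.

Call:
step_arm(plan="-0.1 0 1.5 0 30;-0.1 0 3 0 30;-0.1 0 4 0 30;-0.1 0 4.3 0 30;-0.1 0 4.45 0 30;-0.1 0 4.55 0 30;-0.1 0 4.6 0 30;-0.1 0 4.65 0 30;-0.1 0 4.65 0 30")

```text
time_s: 20.75
eef_pos: [623.6, 87.7, 21.3]
ee_rot: [0.0, 0.681, 0.732, 0.0]
force: [-5.8, 0.2, 10.1]
grip_width: 0.621
```

Call:
step_arm(plan="0 0 0 0 70;0 0 0 0 78;0 0 0 0 78;0 0 -1 0 78;0 0 -4 0 80;0 0 -8 0 80;0 0 -11 0 80;0 0 -11 0 80;0 0 -11 0 80")

```text
time_s: 21.65
eef_pos: [623.3, 87.7, 130.4]
ee_rot: [0.0, 0.681, 0.732, 0.0]
force: [-0.3, 0.6, 0.1]
grip_width: 0.799
```

```bash
python3 -c "
from h import *
go(360.7,286.4,120,79.4)"
```

```text
pos [623.3  87.7 130.4] jaw 4.1 j6 -0.12 t 21.65 w 0.799 F [-0.3  0.6  0.1] -> shift cm [ 21.71 -24.76   1.01] twist -75.3
```

Call:
step_arm(plan="2.2 -2.5 0 -8 82;4.8 -5.4 0 -16 82;7.4 -8.4 0 -24.5 82;10 -11.4 0 -33 82;12.6 -14.4 0 -41.5 82;15.2 -17.4 0 -50 82;17.8 -20.4 0 -58.5 82;20 -22.8 0 -67 82;21.7 -24.8 0.5 -75.3 82;21.7 -24.8 1 -75.3 82")

```text
time_s: 22.65
eef_pos: [357.5, 287.2, 118.7]
ee_rot: [-0.001, 0.089, 0.996, -0.001]
force: [-0.3, 0.5, -0.7]
grip_width: 0.825
```

Call:
step_arm(plan="0 0 0 0 82;0 0 0 0 82;0 0 0 0 82")

```text
time_s: 22.95
eef_pos: [360.9, 285.7, 119.7]
ee_rot: [-0.0, 0.093, 0.996, -0.0]
force: [0.1, -0.4, 0.7]
grip_width: 0.82
```

```bash
python3 - <<'E'
from h import *
for cam in("top","scene"):
    p,d=cams.capture(cam);W=cloud(cam,d)
    for k,b,z in(('bottle',(580,650,125,205),(72,90)),('beaker',(580,670,40,125),(61,72)),('block',(540,690,190,320),(41,52)),('jar',(425,500,-100,-25),(46,54))):
        P=inside(W,d,b,z)
        if len(P)>20: print(cam,k,len(P),*rect(P),np.round(P.mean(0),1))
go(360.7,286.4,16,79.4)
E
```

```text
top bottle 68 [617.4 163.7] [22.4 22. ] 1.3 [616.7 163.4  82.9]
top beaker 77 [622.9  89.8] [53.3 51.7] 60.7 [623.1  89.8  65.3]
top block 322 [612.1 254. ] [83.8 38.8] -86.3 [611.  253.7  45.9]
top jar 243 [462.8 -63.3] [47.8 47.5] -29.1 [462.9 -64.   49.5]
scene bottle 75 [617.9 162.5] [27.1 21.2] -79.6 [618.6 160.5  80.8]
scene beaker 81 [623.5  87.7] [52.7 52.4] 22.3 [624.4  87.9  64.1]
scene block 249 [612.2 254.1] [86.8 37.7] -86.4 [613.7 250.9  45.4]
scene jar 214 [463.5 -65.3] [48.8 46. ] -33.2 [464.4 -66.1  49.3]
pos [360.8 285.9 119.8] jaw 79.3 j6 -0.97 t 23.05 w 0.824 F [-0.9 -0.3  0.1] -> shift cm [ 0.02  0.05 10.38] twist -0.1
```

Call:
step_arm(plan="0 0 2.5 0 82;0 0 5.5 0 82;0 0 8.5 0 82;0 0 10.4 0 82;0 0 10.4 0 82;0 0 10.4 0 30;0 0 10.4 0 30;0 0 10.4 0 30;0 0 10.4 0 30;0 0 10.4 0 30")

```text
time_s: 24.05
eef_pos: [361.0, 286.5, 16.9]
ee_rot: [0.001, 0.092, 0.996, 0.0]
force: [-0.2, -1.2, 6.8]
grip_width: 0.579
```

Call:
step_arm(plan="0 0 -0.5 0 30;0 0 -2 0 30;0 0 -4.5 0 30;0 0 -7 0 30;0 0 -9.5 0 30;0 0 -11 0 30;0 0 -11 0 30;0 0 -11 0 30;0 0 -11 0 30")

```text
time_s: 24.95
eef_pos: [359.7, 286.0, 124.8]
ee_rot: [-0.001, 0.092, 0.996, -0.0]
force: [0.1, 0.2, -0.9]
grip_width: 0.583
```

```bash
python3 -c "
from h import *
go(612.3,-216.3,80,7.7)"
```

```text
pos [359.7 286.  124.8] jaw 79.4 j6 -0.97 t 24.95 w 0.583 F [ 0.1  0.2 -0.9] -> shift cm [-34.04 -44.74   4.48] twist 71.7
```

Call:
step_arm(plan="-1.3 -1.7 0 8 30;-3.4 -4.5 0 16 30;-6.1 -8 0 24 30;-8.8 -11.5 0 32 30;-11.5 -15.1 0 40 30;-14.2 -18.7 0 48 30;-16.9 -22.2 0 56 30;-19.6 -25.8 0 64 30;-22.3 -29.3 0 71.7 30;-25 -32.9 0 71.7 30")

```text
time_s: 25.95
eef_pos: [545.9, -84.7, 124.6]
ee_rot: [-0.001, 0.659, 0.752, -0.0]
force: [1.0, 0.5, -1.3]
grip_width: 0.581
```

```bash
python3 -c "
from h import *
go(612.3,-216.3,80,7.7)"
```

```text
pos [545.9 -84.7 124.6] jaw 7.5 j6 -0.5 t 25.95 w 0.581 F [ 1.   0.5 -1.3] -> shift cm [-13.92   4.87   4.44] twist -0.2
```

Call:
step_arm(plan="-4 1.4 0 0 30;-8 2.8 0 0 30;-11.5 4 0 0 30;-13.5 4.7 0 0 30;-13.5 4.7 1 0 30;-13.5 4.7 3.5 0 30;-13.5 4.7 5.5 0 30;-13.5 4.7 5.5 0 30;-13.5 4.7 5.5 0 30;-13.5 4.7 5.5 0 30")

```text
time_s: 26.95
eef_pos: [610.9, -210.3, 71.9]
ee_rot: [0.001, 0.658, 0.753, 0.0]
force: [0.4, 0.3, -0.0]
grip_width: 0.581
```

```bash
python3 - <<'E'
from h import *
p,d=cams.capture("scene");q,_=cams.capture("top");W=cloud("scene",d)
go(612.3,-216.3,21,7.7)
print(rect(inside(W,d,(560,670,-280,-150),(99,110))),rect(inside(W,d,(560,670,-280,-150),(58,110))))
im=np.hstack([q[90:240,280:430],p[190:340,240:390]])
cv2.imwrite('pics/f.png',cv2.resize(im,None,fx=2.6,fy=2.6,interpolation=cv2.INTER_CUBIC)[:,:,::-1])
E
```

```text
pos [ 610.9 -210.5   71.9] jaw 7.8 j6 -0.65 t 27.05 w 0.577 F [ 0.1  1.2 -1. ] -> shift cm [-0.59  0.05  5.09] twist 0.1
(array([ 613. , -216.5]), array([73.7, 68.6]), -62.0) (array([ 613.5, -219. ]), array([74.5, 74.2]), -58.9)
```

View pics/f.png

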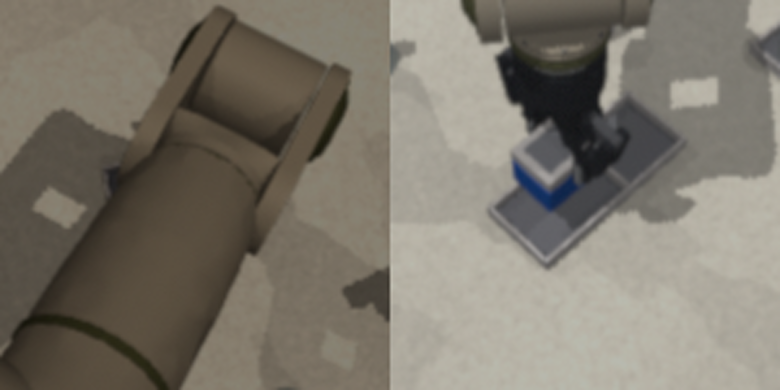

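The tip box hangs square over the long bay (right panel (548,165)). I'll shift it 6 mm along and lower it.

Call:
step_arm(plan="-0.5 0 0 0 30;-0.5 0 1.5 0 30;-0.5 0 3 0 30;-0.5 0 4.2 0 30;-0.5 0 4.7 0 30;-0.5 0 4.85 0 30;-0.5 0 4.95 0 30;-0.5 0 5.05 0 30;-0.5 0 5.1 0 30;-0.5 0 5.1 0 30")

```text
time_s: 28.05
eef_pos: [611.5, -215.5, 21.0]
ee_rot: [0.001, 0.658, 0.753, 0.0]
force: [-2.6, 1.1, 4.8]
grip_width: 0.581
```

Call:
step_arm(plan="0 0 0.03 0 65;0 0 0.03 0 75;0 0 0 0 75;0 0 -1 0 75;0 0 -4 0 80;0 0 -8 0 80;0 0 -11 0 80;0 0 -11 0 80;0 0 -11 0 80")

```text
time_s: 28.95
eef_pos: [611.3, -215.5, 130.6]
ee_rot: [0.001, 0.658, 0.753, 0.0]
force: [-0.4, -0.4, -0.2]
grip_width: 0.801
```

```bash
python3 -c "
from h import *
go(463,-64.5,120,7.7)"
```

```text
pos [ 611.3 -215.5  130.6] jaw 7.7 j6 -0.65 t 28.95 w 0.801 F [-0.4 -0.4 -0.2] -> shift cm [ 16.96 -12.66   1.03] twist 0.0
```

Call:
step_arm(plan="3 -2.2 0 0 82;7 -5.2 0 0 82;11 -8.2 0 0 82;14.5 -10.8 0 0 82;17 -12.7 0.5 0 82;17 -12.7 1 0 82;17 -12.7 1 0 82;17 -12.7 1 0 82;17 -12.7 1 0 82")

```text
time_s: 29.85
eef_pos: [463.0, -64.7, 119.6]
ee_rot: [-0.0, 0.658, 0.753, -0.0]
force: [0.1, 0.1, 0.0]
grip_width: 0.823
```

```bash
python3 - <<'E'
from h import *
for cam in("top","scene"):
    p,d=cams.capture(cam);W=cloud(cam,d)
    P=inside(W,d,(540,690,-290,-150),(48,60)); print(len(P)); 
    if len(P)>20: print(rect(P),np.round(P.mean(0),1))
go(463,-64.5,20,7.7)
E
```

```text
528
(array([ 611.1, -215.2]), array([82.9, 50.5]), -82.4) [ 610.1 -214.2   54. ]
645
(array([ 610.8, -215.5]), array([81.1, 50.9]), -83.1) [ 612.3 -216.6   53.1]
pos [462.8 -64.6 119.7] jaw 7.7 j6 -0.52 t 29.95 w 0.824 F [-0.5  0.3 -0.2] -> shift cm [0.01 0.02 9.97] twist 0.0
```

Call:
step_arm(plan="0 0 2.5 0 82;0 0 5.5 0 82;0 0 8.3 0 82;0 0 10 0 82;0 0 10 0 82;0 0 10 0 30;0 0 10 0 30;0 0 10 0 30;0 0 10 0 30;0 0 10 0 30")

```text
time_s: 30.95
eef_pos: [463.2, -64.4, 20.9]
ee_rot: [0.001, 0.658, 0.753, 0.0]
force: [-0.9, -0.3, 6.6]
grip_width: 0.572
```

Call:
step_arm(plan="0 0 -0.5 0 30;0 0 -2 0 30;0 0 -4.5 0 30;0 0 -7 0 30;0 0 -9.5 0 30;0 0 -10 0 30;0 0 -10 0 30;0 0 -10 0 30;0 0 -10 0 30")

```text
time_s: 31.85
eef_pos: [461.8, -63.9, 118.6]
ee_rot: [-0.001, 0.658, 0.753, -0.0]
force: [0.2, -0.6, -1.5]
grip_width: 0.574
```

```bash
python3 -c "
from h import *
go(600,-125.1,80,7.7)"
```

```text
pos [461.8 -63.9 118.6] jaw 7.7 j6 -0.52 t 31.85 w 0.574 F [ 0.2 -0.6 -1.5] -> shift cm [-7.93 12.87  3.82] twist 0.0
```

Call:
step_arm(plan="-1.5 2.4 0 0 30;-3.8 6.1 0 0 30;-6 9.8 0 0 30;-7.9 12.8 0 0 30;-7.9 12.8 1 0 30;-7.9 12.8 3.5 0 30;-7.9 12.8 5.5 0 30;-7.9 12.8 5.5 0 30;-7.9 12.8 5.5 0 30;-7.9 12.8 5.5 0 30")

```text
time_s: 32.85
eef_pos: [600.2, -125.2, 65.8]
ee_rot: [0.001, 0.658, 0.753, 0.0]
force: [0.0, -0.2, -1.5]
grip_width: 0.57
```

```bash
python3 - <<'E'
from h import *
from scipy.optimize import least_squares
p,d=cams.capture("scene");q,_=cams.capture("top");W=cloud("scene",d)
go(600,-125.1,25,7.7)
z0=readout.sense()['eef_pos'][2]-20
B=inside(W,d,(560,640,-165,-85),(z0+4,z0+45)); B=B[np.linalg.norm(B[:,:2]-[600,-125],axis=1)<32]
f=lambda v:np.linalg.norm(B[:,:2]-(v[:2]+np.outer(B[:,2]-70,v[2:4])),axis=1)-24.3
s=least_squares(f,[600,-125,0,0],loss='soft_l1');print(len(B),s.x,np.abs(s.fun).mean())
im=np.hstack([q[90:240,280:430],p[170:320,260:410]])
cv2.imwrite('pics/g.png',cv2.resize(im,None,fx=2.6,fy=2.6,interpolation=cv2.INTER_CUBIC)[:,:,::-1])
E
```

```text
pos [ 600.3 -125.2   65.8] jaw 7.7 j6 -0.53 t 32.95 w 0.574 F [-0.3  0.1 -1.1] -> shift cm [ 0.02 -0.03  4.08] twist 0.0
160 [ 5.99221366e+02 -1.25015559e+02  4.54234890e-03 -3.29239785e-02] 1.341475048197454
```

View pics/g.png

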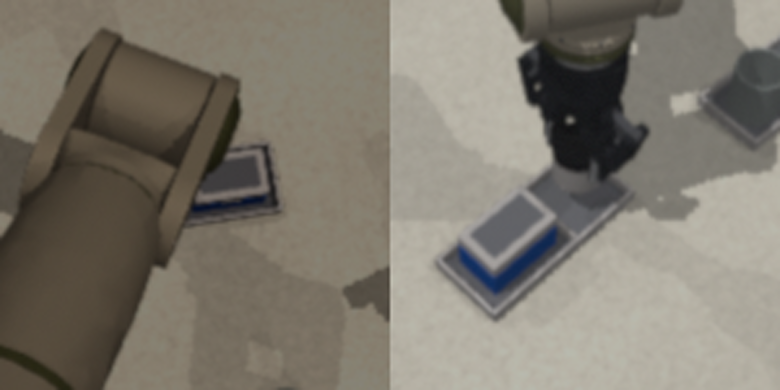

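The jar is upright over the square bay (right panel (575,180)), and the tip box sits squarely in its bay. Lowering.

Call:
step_arm(plan="0 0 1.5 0 30;0 0 3 0 30;0 0 3.7 0 30;0 0 3.9 0 30;0 0 4 0 30;0 0 4.1 0 30;0 0 4.15 0 30;0 0 4.15 0 30;0 0 4.15 0 30")

```text
time_s: 33.85
eef_pos: [599.5, -125.0, 24.6]
ee_rot: [-0.001, 0.658, 0.753, -0.0]
force: [-8.4, 2.8, 17.6]
grip_width: 0.574
```

Call:
step_arm(plan="0 0 -0.05 0 30;0 0 -0.05 0 30;0 0 -0.05 0 65;0 0 -0.05 0 75;0 0 -0.05 0 75;0 0 -1 0 75;0 0 -4 0 80;0 0 -8 0 80;0 0 -12 0 80;0 0 -14 0 80")

```text
time_s: 34.85
eef_pos: [600.9, -125.4, 167.8]
ee_rot: [0.003, 0.658, 0.753, 0.001]
force: [0.4, 1.0, -0.8]
grip_width: 0.794
```

Call:
step_arm(plan="4 -4 0 0 80;8 -8 -1 0 80;12 -12 -2 0 80;15 -16 -3 0 80;18 -20 -4 0 80;18 -20 -4 0 80;18 -20 -4 0 80;18 -20 -4 0 80")

```text
time_s: 35.65
eef_pos: [378.0, 26.2, 204.0]
ee_rot: [0.001, 0.658, 0.753, 0.0]
force: [-0.1, 0.2, -0.5]
grip_width: 0.8
```

```bash
python3 - <<'E'
from h import *
Q={'block':((540,690,190,320),(41,52)),'bottle':((580,650,125,205),(72,90)),'beaker':((580,670,40,125),(61,72)),
'tip':((540,690,-290,-165),(48,60)),'jar':((560,640,-163,-85),(49,60)),'flask':((330,390,-305,-245),(75,90)),'spray':((430,560,-560,-380),(180,200))}
o=[]
for cam in("top","scene"):
    p,d=cams.capture(cam);W=cloud(cam,d);o.append(p)
    for k,(b,z) in Q.items():
        P=inside(W,d,b,z)
        print(cam,k,len(P),*(rect(P) if len(P)>9 else ()),np.round(np.median(P,0),1))
cv2.imwrite('pics/h.png',np.hstack([cv2.resize(o[0][100:290,160:500],(680,380)),])[:,:,::-1])
cv2.imwrite('pics/i.png',cv2.resize(o[1][120:320,150:490],(680,400))[:,:,::-1])
print(readout.sense()['eef_pos'])
E
```

```text
top block 310 [612.6 254.8] [83.1 38.3] -85.3 [608.7 253.8  45.5]
top bottle 71 [616.9 164. ] [21.5 20.9] 44.5 [616.5 163.   83.2]
top beaker 72 [622.5  89.1] [52.3 51.3] 23.7 [624.1  91.5  65.4]
top tip 528 [ 610.8 -215.2] [83.5 50.8] -82.4 [ 610.6 -213.9   54. ]
top jar 248 [ 598.6 -123.8] [48.2 46.9] -1.1 [ 599.  -124.8   53.7]
top flask 66 [ 359.  -274.2] [22.5 21.8] -67.0 [ 359.5 -274.1   84. ]
top spray 361 [ 486.4 -464.1] [89.2 23.9] -66.5 [ 484.2 -458.6  191.2]
scene block 247 [611.8 254.5] [86.6 37.4] -86.8 [616.7 250.   44.9]
scene bottle 72 [618.2 162. ] [23.2 21.7] 89.4 [619.7 160.4  82.1]
scene beaker 85 [624.2  88.3] [51.3 51.1] -41.0 [625.8  86.2  64.5]
scene tip 640 [ 611.3 -215. ] [81.1 51.4] -83.2 [ 612.1 -217.1   53. ]
scene jar 277 [ 599.2 -125.6] [50.7 46.5] -37.9 [ 600.8 -126.4   53. ]
scene flask 65 [ 359.9 -274.5] [22.6 20.5] -31.6 [ 361.7 -274.8   82.9]
scene spray 509 [ 487.7 -464.8] [87.  27.1] -64.0 [ 489.5 -463.4  190.3]
[378.20360592  25.85762724 203.33460176]
```

View pics/h.png

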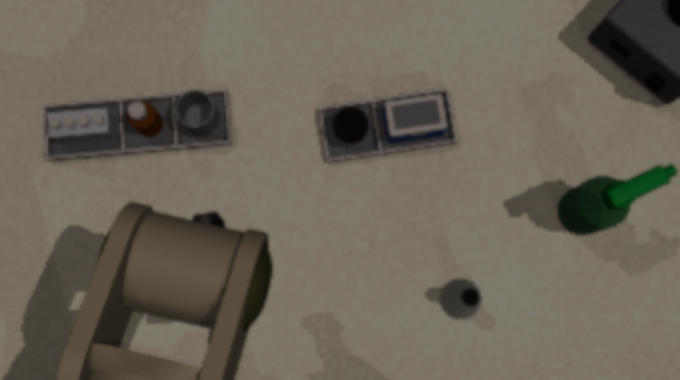

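View pics/i.png

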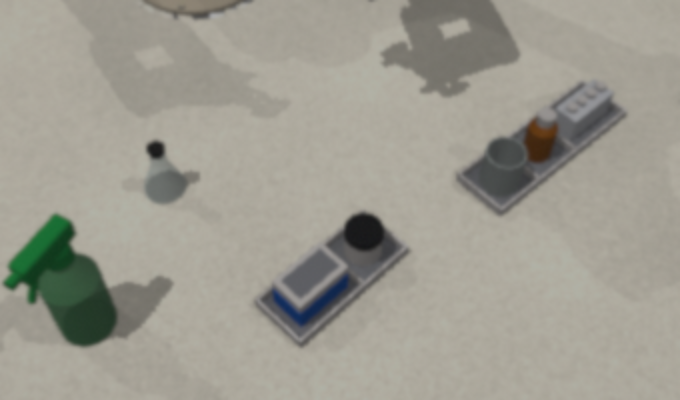

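Both views show all five things upright in their bays, the flask and spray bottle where they were, and the arm clear.

```bash
python3 -c "
from rig import workorder
print(workorder.finish_job())"
```

```text
the job is handed in; nothing more can be done
None
```

Both kits are made up and the job is handed in, at about 36 s of the 122 s allowed. I placed the things in the order listed: tube block, amber bottle, beaker, tip box, jar. I lowered each one until the wrist force showed contact, then let go.

- **Final pose check:** both cameras show all five things upright in the right bays, within about 2–3 mm of the bay centres. Their tops stand 4 mm higher than on the bench, which matches the tray floor. The two views agree to about 2 mm.
- **Left alone:** the flask and the spray bottle are where they started, to within about 1 mm. The arm is clear of everything.
- **What was off:**
  - The bottle was gripped about 4 mm off centre along the pads. I corrected for that when placing it.
  - The jar met the floor with 17.6 N at the wrist, more than the others (10 N or less). I eased off slightly before releasing it.
  - The networks gave the same region for both trays and missed the beaker once, so I took those positions from the depth data instead.

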